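# Refit a trumpet valve and hold it down

## Task

The trumpet in the cradle is being serviced and its oiled valve stands in the little wooden block. Lower the valve, piston end down, into the empty casing, then press its finger button all the way down against the spring so that the cap sits on the casing, without leaning on it heavily, and finish while still holding it down, so that I can pull that valve's slide. Do not press the other two valves or disturb the pot, the harmonica, the capo or the closed drawer.

Things in the scene. Friction and masses are not known exactly. Their poses are not given: they have to be found in the camera images.
- valve: the loose valve, 95 mm tall, 60 g, rigid, round about its z (any turn is right). Origin at the centre of its foot, z up. From the foot: piston 17 mm across, 60 mm long (foot bevelled 2 mm); stem 7 mm across, 16 mm long; cap 26 mm across, 11 mm high (76 to 87 mm); felt; flat finger button 16 mm across (90 to 95 mm). It starts upright in the block's middle hole; grip the cap from above
- valve_cap (a point): centre of the valve's cap, 81.5 mm above the foot, where to grip it (26 mm across)
- valve_button (a point): centre of the flat top of the valve's finger button, 95 mm above the foot
- valve_block: fixed wooden block 60 x 140 x 30 mm (x, y, z) with three holes 20 mm across and 22 mm deep in a row along its y, 45 mm apart; origin at the centre of its underside. The valve stands in the middle hole with its foot 8 mm above the table
- trumpet: full-size trumpet fixed level in a cradle, valves up, bell to its +y, mouthpiece to its -y; origin on the table under the middle casing. Three casings in a row along its y at -30, 0, +30 mm, rims 150 mm above the table. Side tubes lie at least 6 mm below the rims; the bell, 123 mm across, ends at y 237 mm, 182 mm above the table at most; the mouthpiece ends at -300 mm
- casing_open: the empty casing (any of the three): upright tube 110 mm tall, origin at the centre of its underside, y along the row. Its neighbours, 30 mm away along the row, have a cap 26 mm across up to 11 mm above the rim and a finger button 16 mm across with its top 35 mm above the rim: hold the valve with the fingers across the row (along this x), not along it
- mouth (a point): centre of the rim of the empty casing, 150 mm above the table. The oiled bore is 20.5 mm across and flares to 23.6 mm at the rim, 27 mm across outside; axes as casing_open
- spring (a joint): compression (m) of the spring in the empty casing. At 0 its seat is 60 mm below the rim: the valve set on it stands with its cap 16 mm and its button top 35 mm above the rim. It pushes up with 2.4 N at 0 and 0.2 N more per mm. At 0.016 (5.6 N) the cap meets the rim and stops; the button top is then 19 mm above the rim. Let go, the valve springs up again
- valve_a (a joint): travel (m) of one of the two other valves: 0 up, 0.016 fully down, same spring
- valve_b (a joint): travel (m) of the other one: 0 up, 0.016 fully down, same spring
- button_a (a point): top centre of the finger button of valve_a
- button_b (a point): top centre of the finger button of valve_b
- pot: green ceramic pot 106 mm across, 82 mm tall, with egg shakers (up to about 105 mm); origin at the centre of its underside. Leave alone
- harmonica: steel harmonica 100 mm long in a black foldout stand, footprint 80 x 100 mm, 85 mm tall; origin at the centre of its underside. Leave alone
- capo: orange trigger capo lying flat, about 55 x 145 mm, 12 mm high; origin under its bar. Leave alone
- chest_drawer0 (a joint): opening (m) of the drawer of the small chest, 0 closed. Leave closed
- chest: small fixed chest 170 x 240 x 110 mm with one drawer and a knob on its -x face; origin at the centre of its underside
Things that resemble listed ones, but are neither listed nor needed, are in the scene too. Of the things shaped like the valve, the bare steel one is meant.

How it is judged:
By the outcome, as a careful person would: the job done as asked, in the order asked, and still so for the second after the job is handed in, while the arm keeps its last pose, push and grip.
It also fails if it takes over 51 s, if anything falls off the work surface, if the arm or the gripper's body presses on something with over 40 N, if the wrist force passes 120 N, or if a joint passes its speed limit or range.

## Robot

A 6-joint arm with a two-finger parallel gripper is mounted at the origin on the work surface. World frame = base frame: x ahead of the robot, y to its left, z up, the work surface at z = 0. Lengths are in m, angles in rad, forces in N, time in s.
With the tool pointing down it reaches from about 0.25 to 0.775 m from the base axis. Payload 4 kg.
Tool frame: the origin (TCP) lies between the finger pads; the fingertips stand 14 mm ahead of it and the grasp point (between the pads) lies 5 mm behind it (nose_length is the distance from the TCP to the fingertips, in m); z points along the fingers, y is the line along which they close (so a half turn about z gives the same grasp; the last joint's range is limited). The gripper opens to 94 mm and grips with 3 to 60 N. Pads are 16 mm wide; open, the fingers measure 119 mm over their backs; the gripper's body (75 mm by 177 mm) begins 78 mm behind the grasp point.
Start: joints at [-1.419, 0.087, 1.371, -0, 1.684, -0.103], TCP at [0.139, -0.532, 0.22] pointing down, gripper open.
Joint ranges: [-3.1, 3.1], [-0.76, 2.03], [0.27, 2.55], [-1.08, 4.22], [0.17, 2.65], [-2.57, 2.57]. Speed limits (rad/s): [2.79, 2.79, 3.14, 3.14, 3.14, 3.14].

## Interface

Orientations are given as [roll, pitch, yaw] about the fixed x, y, z axes, in that order (R = Rz(yaw) Ry(pitch) Rx(roll)).
In Python, from bench import * gives the robot as it stands.
- The arm moves only by the tool move_arm, never from a script. Its argument "steps" is one flat list of numbers, 7 for each row, row after row: the turn, a rotation vector about the world's x, y, z in rad, then the shift along the world's x, y, z in m, then the opening, from 0 (shut) to 1 (fully open). A call has 1 to 12 rows; each row is the pose to reach, as a shift and turn from the pose commanded when the call began; what a row does not reach only later rows make up. A row lasts 1/10 s, in which the tool goes at most 50 mm and 8.59 degrees, less where a joint would pass 70% of its speed; a pose out of reach is approached as far as the arm can. A call with a gripper value outside its range is refused whole. The fingers move at their own pace and stop on an object; the grip force is fixed at half the most. Time passes only in rows, so rows that repeat a pose let the fingers close. It gives the time, the measured TCP pose, the force, the opening and the grip force at its end, in the units of the state.
- get_obs(): the state, without advancing time (a new reading comes with each control period).
- snapshot(name): name is "side" or "top"; returns (picture, depth): 420x560x3 uint8, red, green, blue; 420x560 float32, m along the optical axis (not along the pixel's ray), 0 where there is no reading.
- camera_model(name): a dict with "fx", "fy", "cx", "cy" (pixels), "rvec" (rotation vector, rad) and "tvec" (3), from world to camera coordinates, as OpenCV has them. Camera axes: x right, y down, z forward; pixel columns grow to the right and rows downward; lengths in m; the calibration is good to about 2 mm. A picture is of the moment at which its call begins. camera_model takes no time and is no camera call.
- close_job(): hands the job in; it is judged then, once.
Trained networks look in the newest picture that a camera, given by its name, has taken for a name from the list of things; names that differ only in an ending like _2 or _b are one class to them, and where a whole thing is asked for, a point or a joint stands for the part that bears it (a point fixed in the world has none). Each returns a list of dicts, best first, with "score" (0 to 1); they miss things now and then, are a little off and sometimes report something else, mostly with a low value. They report only what shows in the picture. A call takes as long as a camera call. They do not tell look-alikes from the thing itself.
- silhouettes(camera, target): "pixels" (420x560 bool, what is visible of it) and "uv" ([column, row] in pixels, amid what is visible of it).
- spot_point(camera, target): "uv" ([column, row] in pixels: a listed point, or the origin of a listed thing).
The state is a dict: "time": time; "joint_positions": joint angles; "qvel": joint speeds; "joint_torque": joint torques, N m; "tool_pos": TCP position; "ee_rot": TCP orientation; "wrist_force": force on the tool from outside, world axes, zero at the start; "wrist_torque": the same for the moment, N m; "width": finger opening in m; "finger_force": force on a finger pad.
Only numpy, scipy, OpenCV 4.12 (cv2) and the standard library are available. Lean on these libraries where they do the work, as an engineer would, in place of code of your own. Each camera call takes 0.05 s, during which the arm holds its last target. There are 200 camera calls.

## Working session

There is one attempt and no reset: what is moved stays moved. The work goes in short steps, Python scripts to look and compute and a tool call to move; the robot and the scene stay as the last step left them, time stands still between calls to the robot, and variables do not carry over. Pictures are saved under pics/ and viewed, at most 10 in all, crops included, and the job is handed in when it is done.

Besides the shell and the picture viewer there is one more tool, called after "Request:" as name(argument=value, ...) on one line, values as JSON. move_arm: Moves the arm, as the interface text tells. Its arguments: {"type":"object","properties":{"steps":{"type":"array"}},"required":["steps"]}

```bash
mkdir -p pics
cat > h.py <<'E'
from bench import *
import numpy as np, cv2
def ray(cam,uv):
    m=camera_model(cam);R=cv2.Rodrigues(np.array(m["rvec"],float))[0];t=np.array(m["tvec"],float).ravel()
    d=R.T@np.array([(uv[0]-m["cx"])/m["fx"],(uv[1]-m["cy"])/m["fy"],1.]);return -R.T@t,d
def at_z(cam,uv,z):
    c,d=ray(cam,uv);return c+d*(z-c[2])/d[2]
def cloud(cam,D):
    m=camera_model(cam);R=cv2.Rodrigues(np.array(m["rvec"],float))[0];t=np.array(m["tvec"],float).ravel()
    v,u=np.mgrid[:D.shape[0],:D.shape[1]]
    P=np.stack([(u-m["cx"])/m["fx"]*D,(v-m["cy"])/m["fy"]*D,D],-1)
    return (P-t)@R
def tri(uv1,uv2,a="side",b="top"):
    c1,d1=ray(a,uv1);c2,d2=ray(b,uv2)
    s=np.linalg.lstsq(np.stack([d1,-d2],1),c2-c1,rcond=None)[0]
    p,q=c1+d1*s[0],c2+d2*s[1];return (p+q)/2,np.linalg.norm(p-q)
E
python3 - <<'E'
from h import *
np.set_printoptions(precision=4,suppress=True)
for c in("side","top"):
    I,D=snapshot(c);cv2.imwrite(f"pics/{c}0.png",I[:,:,::-1]);np.save(f"D_{c}0.npy",D)
    P=cloud(c,D);print(c,"cam",ray(c,(280,210))[0])
    for n,z in[("valve_cap",.0895),("valve_button",.103),("valve_block",0),("mouth",.15),("button_a",.185),("casing_open",.04),("trumpet",0)]:
        for r in spot_point(c,n)[:4]:
            u=np.array(r["uv"]);i=np.clip(np.round(u).astype(int),0,[559,419]);print(n,round(r["score"],2),u,at_z(c,u,z),"depth:",P[i[1],i[0]])
E
```

```text
side cam [ 0.3505 -0.846   0.6405]
valve_cap 0.86 [221.6 302.2] [ 0.3499 -0.2752  0.0895] depth: [ 0.3507 -0.2722  0.087 ]
valve_cap 0.68 [297.5 266.1] [ 0.5242 -0.1969  0.0895] depth: [ 0.5262 -0.1939  0.087 ]
valve_cap 0.49 [259.4 278.1] [ 0.4347 -0.2195  0.0895] depth: [ 0.4333 -0.2236  0.0935]
valve_button 0.72 [263.1 272.6] [ 0.4431 -0.2191  0.103 ] depth: [ 0.443  -0.2182  0.1012]
valve_button 0.68 [328.2 188.4] [0.6956 0.1183 0.103 ] depth: [0.7618 0.3057 0.0003]
valve_button 0.62 [219.5 298.3] [ 0.3467 -0.2777  0.103 ] depth: [ 0.3476 -0.2663  0.0928]
valve_button 0.55 [302.6 264.2] [ 0.5324 -0.2088  0.103 ] depth: [ 0.5371 -0.1954  0.0922]
valve_block 0.96 [260.3 310.8] [ 0.433  -0.2268  0.    ] depth: [ 0.4288 -0.2535  0.0272]
mouth 0.6 [264.5 307.6] [ 0.422  -0.3658  0.15  ] depth: [ 0.4384 -0.2482  0.0288]
mouth 0.51 [327.6 191.1] [0.6592 0.0196 0.15  ] depth: [0.6625 0.0259 0.1466]
button_a 0.5 [321.4 174.3] [0.65   0.0526 0.185 ] depth: [ 0.7722  0.4243 -0.002 ]
button_a 0.45 [317.  170.4] [0.6453 0.0786 0.185 ] depth: [0.6467 0.0832 0.184 ]
button_a 0.25 [262.4 271.7] 
[... 503 characters left out ...]
[ 0.531  -0.1971  0.0919]
valve_button 0.52 [368.  280.8] [ 0.3524 -0.2579  0.103 ] depth: [ 0.3538 -0.2613  0.0851]
valve_button 0.5 [348.2 249.8] [ 0.4333 -0.2157  0.103 ] depth: [ 0.4345 -0.2167  0.0934]
valve_block 0.65 [342.  251.2] [ 0.4481 -0.215   0.    ] depth: [ 0.4459 -0.2126  0.0162]
mouth 0.54 [250.6 163.3] [0.6616 0.0191 0.15  ] depth: [0.6658 0.0184 0.1406]
button_a 0.54 [238.7 163.5] [0.6496 0.0473 0.185 ] depth: [0.6488 0.0467 0.1836]
button_a 0.36 [229.  163.4] [0.6513 0.0711 0.185 ] depth: [0.7202 0.0855 0.005 ]
casing_open 0.44 [250.7 180.3] [0.653  0.0247 0.04  ] depth: [0.6259 0.021  0.1233]
trumpet 0.66 [241.2 189.5] [0.6406 0.0541 0.    ] depth: [0.6344 0.0539 0.0151]
```

View pics/side0.png

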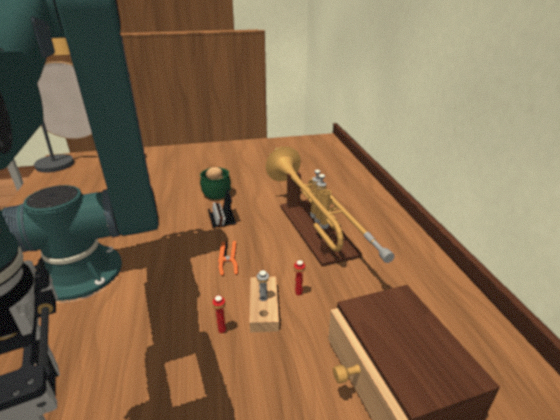

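View pics/top0.png

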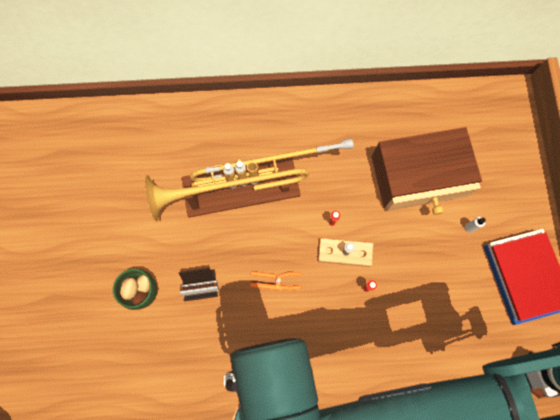

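The side view shows the steel valve in the block at about (263,275) and red look-alikes at (219,312) and (299,278). In the top view the valve is at (349,247), the trumpet buttons at (228,169) and (240,167), and the open casing near (252,167). I'll zoom in and use depth.

Run:
```python
from h import *
np.set_printoptions(precision=4,suppress=True)
out=[]
for c,b in(("side",[(240,300,255,345),(295,355,160,220)]),("top",[(315,375,225,285),(215,275,140,200)])):
    I=cv2.imread(f"pics/{c}0.png");D=np.load(f"D_{c}0.npy");P=cloud(c,D)
    for x0,x1,y0,y1 in b: out.append(cv2.resize(I[y0:y0+60,x0:x1],(300,300),interpolation=cv2.INTER_CUBIC))
    def sel(x,y,z): 
        m=(P[...,0]>x[0])&(P[...,0]<x[1])&(P[...,1]>y[0])&(P[...,1]<y[1])&(P[...,2]>z[0])&(P[...,2]<z[1])&(D>0);return P[m],np.argwhere(m)[:,::-1]
    for n,a in(("valvebtn",((.41,.47),(-.25,-.18),(.0985,.108))),("valvecap",((.41,.47),(-.25,-.18),(.08,.098))),("block",((.38,.5),(-.32,-.13),(.022,.036))),("btns",((.6,.7),(-.02,.13),(.178,.192))),("rimlvl",((.63,.69),(-.02,.04),(.143,.158)))):
        p,uv=sel(*a);print(c,n,len(p), p.mean(0) if len(p) else "", uv.mean(0) if len(p) else "", (p.min(0),p.max(0)) if len(p) else "")
        if n in("btns","rimlvl") and len(p)<60:print(np.hstack([uv,p]))
        if n=="block":
            r=cv2.minAreaRect((p[:,:2]*1000).astype(np.float32));print(r)
cv2.imwrite("pics/crops.png",np.vstack([np.hstack(out[:2]),np.hstack(out[2:])]))
```

```text
side valvebtn 37 [ 0.4426 -0.2198  0.1014] [262.9459 273.4324] (array([ 0.4359, -0.2272,  0.0985]), array([ 0.4496, -0.2103,  0.1032]))
side valvecap 91 [ 0.4415 -0.225   0.0915] [262.9341 278.6813] (array([ 0.4295, -0.2327,  0.0832]), array([ 0.4552, -0.2084,  0.0974]))
side block 1066 [ 0.4402 -0.2327  0.0287] [263.6173 303.4043] (array([ 0.4029, -0.2922,  0.0221]), array([ 0.4813, -0.1446,  0.036 ]))
((442.35028076171875, -218.77993774414062), (142.44639587402344, 60.05478286743164), 81.32239532470703)
side btns 38 [0.6477 0.06   0.1828] [319.7895 173.9474] (array([0.639 , 0.0376, 0.1797]), array([0.6578, 0.084 , 0.1856]))
[[316.     170.       0.6441   0.084    0.1838]
 [317.     170.       0.6467   0.0832   0.184 ]
 [318.     170.       0.6496   0.0834   0.1836]
 [315.     171.       0.6404   0.0809   0.1826]
 [316.     171.       0.6426   0.0789   0.1833]
 [317.     171.       0.6447   0.0764   0.1843]
 [318.     171.       0.6482   0.0784   0.183 ]
 [319.     171.       0.6496   0.0738   0.185 ]
 [320.     171.       0.6529   0.0753   0.1839]
 [315.     172.       0.639    0.0
[... 4176 characters left out ...]
  0.6453   0.0342   0.1476]
 [248.     170.       0.6457   0.0267   0.1452]
 [249.     170.       0.6442   0.024    0.149 ]
 [254.     170.       0.6432   0.0113   0.1497]
 [255.     170.       0.6422   0.0087   0.1521]
 [243.     171.       0.641    0.0391   0.153 ]
 [244.     171.       0.6424   0.0368   0.1485]
 [249.     171.       0.6433   0.0243   0.1441]
 [250.     171.       0.6417   0.0216   0.1481]
 [251.     171.       0.6402   0.019    0.1519]
 [252.     171.       0.6417   0.0166   0.1472]
 [253.     171.       0.6421   0.0141   0.1458]
 [254.     171.       0.6419   0.0115   0.146 ]
 [243.     172.       0.6402   0.0395   0.1476]
 [244.     172.       0.6403   0.037    0.1469]]
```

View pics/crops.png

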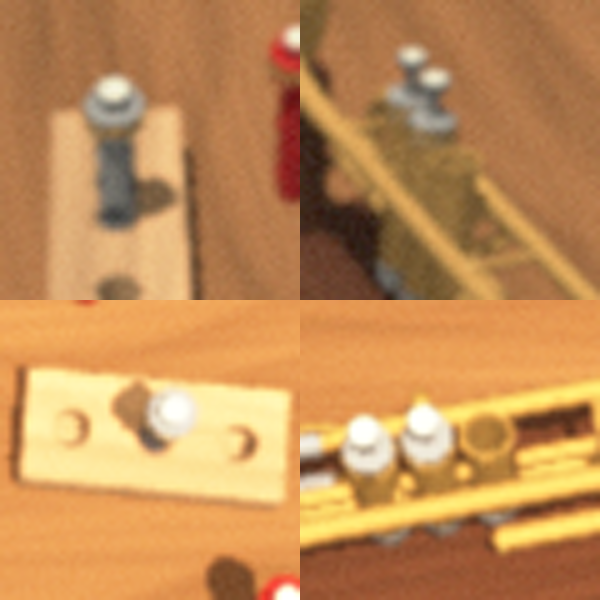

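The crops confirm the bare steel valve in the block, and that the open casing is the -y one of the three. The valve is at about (0.442,-0.2195), the mouth at about (0.6545,0.0165), and the row direction at about 9°.

Run:
```python
from h import *
from scipy.optimize import least_squares
from scipy.spatial.transform import Rotation as R
np.set_printoptions(precision=4,suppress=True)
o=get_obs();print(o["time"],o["tool_pos"],o["ee_rot"],o["width"],o["wrist_force"])
e=o["ee_rot"];print(R.from_euler("xyz",e).as_matrix() if len(np.ravel(e))==3 else e)
for c in("side","top"):
    P=cloud(c,np.load(f"D_{c}0.npy")).reshape(-1,3)
    p=P[(abs(P[:,0]-.6545)<.016)&(abs(P[:,1]-.0165)<.0145)&(abs(P[:,2]-.149)<.004)]
    f=least_squares(lambda q:np.hypot(p[:,0]-q[0],p[:,1]-q[1])-.0128,[.6545,.0165],loss="soft_l1",f_scale=.001);print(c,"rim",f.x,len(p))
    b=P[(abs(P[:,0]-.65)<.02)&(abs(P[:,2]-.184)<.004)]
    print(b[(b[:,1]>.06)&(b[:,1]<.1)].mean(0),b[(b[:,1]<.06)&(b[:,1]>.02)].mean(0))
```

```text
0.8 [ 0.1386 -0.5323  0.2195] [3.1414 0.     0.2548] 0.09417609881599513 [-0.415  -0.1252 -0.6626]
[[ 0.9677  0.2521  0.    ]
 [ 0.2521 -0.9677 -0.0002]
 [-0.      0.0002 -1.    ]]
side rim [0.6544 0.017 ] 39
[0.646  0.0758 0.1829] [0.6499 0.0445 0.1831]
top rim [0.6541 0.0166] 34
[0.6457 0.0757 0.1843] [0.6494 0.0464 0.184 ]
```

Request:
move_arm(steps=[0,0,0.146,0.03,0.031,0,0.65,0,0,0.292,0.061,0.063,0,0.65,0,0,0.438,0.091,0.094,0,0.65,0,0,0.584,0.121,0.125,0,0.65,0,0,0.73,0.152,0.156,0,0.65,0,0,0.876,0.182,0.188,-0.01,0.65,0,0,1.022,0.212,0.219,-0.02,0.65,0,0,1.168,0.243,0.25,-0.03,0.65,0,0,1.314,0.273,0.282,-0.04,0.65,0,0,1.459,0.3034,0.3128,-0.06,0.65,0,0,1.459,0.3034,0.3128,-0.06,0.65,0,0,1.459,0.3034,0.3128,-0.06,0.65])

```text
time: 2.0
tool_pos: [0.442, -0.2187, 0.159]
ee_rot: [-3.14, -0.0, 1.715]
wrist_force: [0.8, -0.4, 0.3]
width: 0.0614
finger_force: 0.0
```

Request:
move_arm(steps=[0,0,0,0,0,-0.02,0.65,0,0,0,0,0,-0.04,0.65,0,0,0,0,0,-0.06,0.65,0,0,0,0,0,-0.075,0.65,0,0,0,0,0,-0.075,0.65,0,0,0,0,0,-0.075,0.2,0,0,0,0,0,-0.075,0.2,0,0,0,0,0,-0.075,0.2,0,0,0,0,0,-0.075,0.2,0,0,0,0,0,-0.075,0.2])

```text
time: 3.0
tool_pos: [0.4423, -0.2196, 0.0851]
ee_rot: [3.141, 0.001, 1.714]
wrist_force: [-1.1, -0.8, 2.7]
width: 0.0256
finger_force: 30.1
```

Run:
```python
from h import *
I,D=snapshot("side");J,_=snapshot("top")
f=lambda I,x,y:cv2.resize(I[y:y+90,x:x+90,::-1],(390,390),interpolation=cv2.INTER_CUBIC)
cv2.imwrite("pics/grasp.png",np.hstack([f(I,220,230),f(J,310,200)]));o=get_obs();print(o["width"],o["finger_force"],o["tool_pos"])
```

```text
0.02515215800796919 30.000414848327637 [ 0.4423202  -0.21960482  0.08509046]
```

View pics/grasp.png

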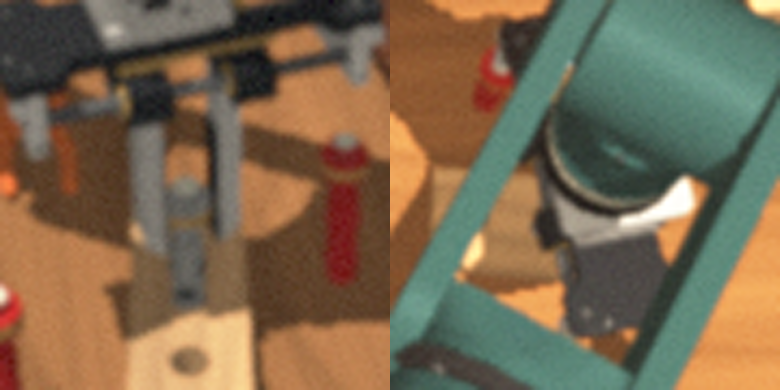

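The fingers hold the cap in both views (side view near (190,200)), at 25–26 mm opening and 30 N. Next I lift and carry.

Request:
move_arm(steps=[0,0,0,0,0,0.03,0.2,0,0,0,0,0,0.07,0.2,0,0,0,0,0,0.11,0.2,0,0,0,0,0,0.15,0.2,0,0,0,0,0,0.19,0.2,0,0,0,0,0,0.21,0.2,0,0,0,0.03,0.034,0.21,0.2,0,0,0,0.06,0.067,0.21,0.2,0,0,0,0.09,0.1,0.21,0.2,0,0,0,0.11,0.12,0.21,0.2,0,0,0,0.12,0.13,0.21,0.2,0,0,0,0.12,0.13,0.21,0.2])

```text
time: 4.3
tool_pos: [0.5626, -0.0884, 0.2935]
ee_rot: [-3.14, -0.001, 1.716]
wrist_force: [-0.8, 0.2, -1.3]
width: 0.0251
finger_force: 30.0
```

Request:
move_arm(steps=[0,0,0,0.02,0.023,0,0.2,0,0,0,0.045,0.05,0,0.2,0,0,0,0.068,0.08,0,0.2,0,0,0,0.084,0.098,0,0.2,0,0,0,0.0923,0.1063,0,0.2,0,0,0,0.0923,0.1063,0,0.2,0,0,0,0.0923,0.1063,0,0.2,0,0,0,0.0923,0.1063,0,0.2])

```text
time: 5.1
tool_pos: [0.6537, 0.0152, 0.2951]
ee_rot: [3.141, 0.001, 1.712]
wrist_force: [-0.0, -0.7, -0.2]
width: 0.0249
finger_force: 30.0
```

Run:
```python
from h import *
np.set_printoptions(precision=4,suppress=True)
o=get_obs();print(o["time"],o["width"],o["finger_force"],o["tool_pos"],o["ee_rot"],o["wrist_force"])
I,D=snapshot("side");J,E=snapshot("top")
P=cloud("side",D);x,y,_=o["tool_pos"]
m=(abs(P[...,0]-x)<.03)&(abs(P[...,1]-y)<.03)&(P[...,2]>.2)&(P[...,2]<.268)&(D>0)
p=P[m];uv=np.argwhere(m)[:,::-1];print(len(p))
for r in range(uv[:,1].min(),uv[:,1].max()+1):
    s=p[uv[:,1]==r]
    if len(s):print(r,uv[uv[:,1]==r,0].min(),uv[uv[:,1]==r,0].max(),s.mean(0),s[:,1].min())
f=lambda I,x,y,w:cv2.resize(I[y:y+w,x:x+w,::-1],(390,390),interpolation=cv2.INTER_CUBIC)
cv2.imwrite("pics/above.png",np.hstack([f(I,280,100,110),f(J,200,110,110)]))
```

```text
5.1 0.02488357421168734 29.999832808971405 [0.6537 0.0152 0.2951] [3.1413 0.0006 1.7118] [-0.0186 -0.6519 -0.2404]
121
151 326 326 [0.646  0.0156 0.2674] 0.015642239631377126
152 326 332 [0.6521 0.0101 0.2664] 0.008029952201034151
153 326 332 [0.6521 0.0096 0.264 ] 0.006645993928429285
154 326 332 [0.6531 0.0119 0.2602] 0.00996748744917853
155 326 332 [0.6522 0.01   0.2584] 0.008037866277171915
156 326 331 [0.6516 0.0103 0.2557] 0.00847555707901538
157 326 331 [0.6515 0.0096 0.2532] 0.007929794666664342
158 326 331 [0.6516 0.0092 0.2507] 0.004587651808479801
159 325 331 [0.6511 0.0111 0.2472] 0.006653221262007668
160 325 331 [0.651  0.0104 0.2448] 0.006944426804130162
161 325 331 [0.6512 0.0105 0.2419] 0.007559287467830204
162 325 331 [0.6518 0.0115 0.2387] 0.00574387893417956
163 325 331 [0.6518 0.011  0.2362] 0.008128645427467496
164 325 331 [0.6515 0.0097 0.234 ] 0.007543938645776777
165 325 331 [0.6518 0.0101 0.231 ] 0.005911126860641173
166 325 331 [0.6521 0.0102 0.2282] 0.007180454617101429
167 325 331 [0.6527 0.0114 0.2248] 0.008204921796410558
168 325 331 [0.6528 0.0112 0.2221] 0.008564418888966294
169 326 330 [0.6523 0.0092 0.2203] 0.007710895778211285
```

View pics/above.png

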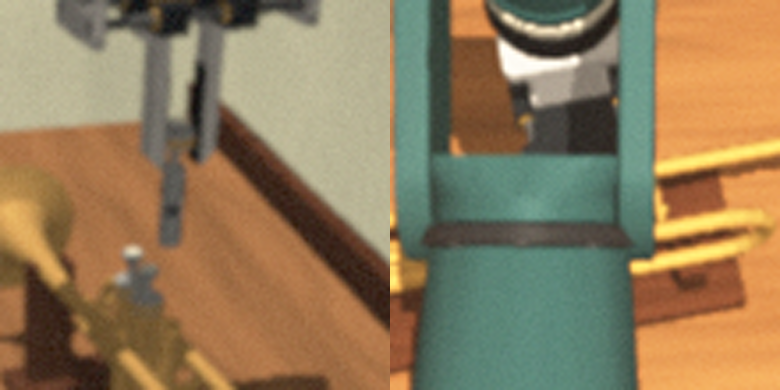

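The valve hangs upright, its piston at crop pixel (172,205), straight above the row. Depth puts the axis at about (0.654,0.0166), matching the mouth. Lowering, and watching the force.

Request:
move_arm(steps=[0,0,0,0,0,-0.02,0.2,0,0,0,0,0,-0.045,0.2,0,0,0,0,0,-0.06,0.2,0,0,0,0,0,-0.065,0.2,0,0,0,0,0,-0.07,0.2,0,0,0,0,0,-0.074,0.2,0,0,0,0,0,-0.078,0.2,0,0,0,0,0,-0.082,0.2,0,0,0,0,0,-0.082,0.2])

```text
time: 6.1
tool_pos: [0.6542, 0.0169, 0.2121]
ee_rot: [-3.141, -0.0, 1.714]
wrist_force: [-0.2, -0.1, -0.5]
width: 0.0245
finger_force: 30.0
```

Request:
move_arm(steps=[0,0,0,0,0,-0.006,0.2,0,0,0,0,0,-0.012,0.2,0,0,0,0,0,-0.018,0.2,0,0,0,0,0,-0.024,0.2,0,0,0,0,0,-0.03,0.2,0,0,0,0,0,-0.036,0.2,0,0,0,0,0,-0.04,0.2,0,0,0,0,0,-0.043,0.2,0,0,0,0,0,-0.045,0.2,0,0,0,0,0,-0.045,0.2,0,0,0,0,0,-0.045,0.2])

```text
time: 7.2
tool_pos: [0.6545, 0.0168, 0.1678]
ee_rot: [3.141, 0.0, 1.714]
wrist_force: [-1.2, -0.4, -1.1]
width: 0.0254
finger_force: 30.0
```

Request:
move_arm(steps=[0,0,0,0,0,-0.001,0.2,0,0,0,0,0,-0.001,0.45,0,0,0,0,0,-0.001,0.45,0,0,0,0,0,-0.001,0.45,0,0,0,0,0,0.015,0.45,0,0,0,0,0,0.035,0.45,0,0,0,0,0,0.05,0.45,0,0,0,0,0,0.055,0,0,0,0,0,0,0.055,0,0,0,0,0,0,0.055,0,0,0,0,0,0,0.055,0,0,0,0,0,0,0.055,0])

```text
time: 8.4
tool_pos: [0.6539, 0.0169, 0.2213]
ee_rot: [-3.14, -0.0, 1.714]
wrist_force: [-0.3, -0.1, -0.8]
width: 0.0057
finger_force: 0.0
```

Run:
```python
from h import *
np.set_printoptions(precision=4,suppress=True)
o=get_obs();print(o["time"],o["width"],o["finger_force"],o["tool_pos"],o["wrist_force"])
I,D=snapshot("side");P=cloud("side",D)
m=(P[...,0]>.62)&(P[...,0]<.68)&(P[...,1]>-.01)&(P[...,1]<.11)&(P[...,2]>.152)&(P[...,2]<.192)&(D>0)
uv=np.argwhere(m)[:,::-1]
for a,b in((-.01,.03),(.03,.06),(.06,.1)):
    p=P[m];p=p[(p[:,1]>a)&(p[:,1]<b)&(p[:,2]>.178)];print(len(p),p.mean(0) if len(p) else "", p[:,2].max() if len(p) else "")
f=lambda I,x,y,w:cv2.resize(I[y:y+w,x:x+w,::-1],(500,500),interpolation=cv2.INTER_CUBIC)
cv2.imwrite("pics/seated.png",f(I,280,130,90))
```

```text
8.4 0.005676601936717985 0.0 [0.6539 0.0169 0.2213] [-0.2709 -0.0878 -0.7713]
19 [0.6542 0.0159 0.1825] 0.1843235660100513
19 [0.6498 0.0447 0.1828] 0.1860209481347184
20 [0.6458 0.0751 0.1827] 0.18488969323771395
```

View pics/seated.png

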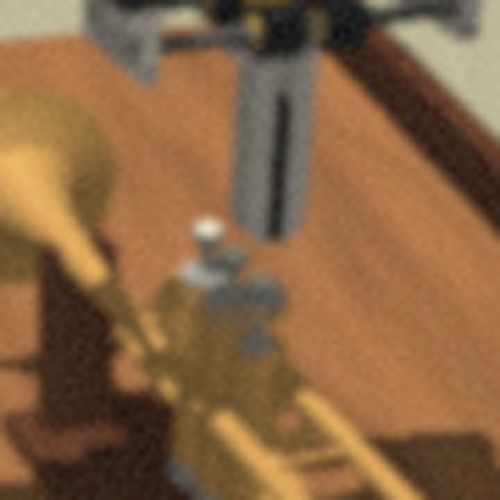

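All three buttons stand level at about 0.184 m, so the valve is seated on its spring. The closed fingers are above its button (crop about (265,290)). Pressing slowly.

Request:
move_arm(steps=[0,0,0,0,0,-0.005,0,0,0,0,0,0,-0.012,0,0,0,0,0,0,-0.018,0,0,0,0,0,0,-0.022,0,0,0,0,0,0,-0.025,0,0,0,0,0,0,-0.028,0,0,0,0,0,0,-0.031,0,0,0,0,0,0,-0.034,0,0,0,0,0,0,-0.036,0,0,0,0,0,0,-0.037,0,0,0,0,0,0,-0.037,0])

```text
time: 9.55
tool_pos: [0.6544, 0.0168, 0.1858]
ee_rot: [3.141, 0.0, 1.714]
wrist_force: [-0.3, 0.1, 3.5]
width: 0.0004
finger_force: 2.0
```

Request:
move_arm(steps=[0,0,0,0,0,-0.0007,0,0,0,0,0,0,-0.0014,0,0,0,0,0,0,-0.002,0,0,0,0,0,0,-0.0025,0,0,0,0,0,0,-0.0025,0,0,0,0,0,0,-0.0025,0])

```text
time: 10.15
tool_pos: [0.6543, 0.0168, 0.1831]
ee_rot: [3.141, 0.0, 1.714]
wrist_force: [-0.8, -0.1, 4.2]
width: 0.0001
finger_force: 2.3
```

Request:
move_arm(steps=[0,0,0,0,0,-0.0003,0,0,0,0,0,0,-0.0005,0,0,0,0,0,0,-0.0005,0,0,0,0,0,0,-0.0005,0])

```text
time: 10.55
tool_pos: [0.6544, 0.0168, 0.1829]
ee_rot: [3.141, 0.0, 1.714]
wrist_force: [-0.4, -0.9, 5.9]
width: 0.0006
finger_force: 2.7
```

Request:
move_arm(steps=[0,0,0,0,0,-0.0003,0,0,0,0,0,0,-0.0005,0,0,0,0,0,0,-0.0005,0,0,0,0,0,0,-0.0005,0])

```text
time: 10.95
tool_pos: [0.6544, 0.0168, 0.1828]
ee_rot: [3.141, 0.0, 1.714]
wrist_force: [-0.1, -0.1, 6.8]
width: 0.0006
finger_force: 3.3
```

```bash
cat > f.py <<'E'
from h import *
np.set_printoptions(precision=4,suppress=True)
F=[]
for i in range(5):
    D=snapshot("side")[1];o=get_obs();F.append(np.r_[o["wrist_force"][2],o["tool_pos"][2]])
print(o["time"],np.mean(F,0),np.std(F,0))
E
python3 f.py
```

```text
11.2 [6.417  0.1828] [0.4615 0.    ]
```

Request:
move_arm(steps=[0,0,0,0,0,-0.0003,0,0,0,0,0,0,-0.0006,0,0,0,0,0,0,-0.0006,0,0,0,0,0,0,-0.0006,0])

```text
time: 11.6
tool_pos: [0.6544, 0.0168, 0.1828]
ee_rot: [3.14, 0.0, 1.714]
wrist_force: [-0.6, -0.6, 8.6]
width: 0.0004
finger_force: 4.0
```

```bash
python3 f.py
python3 - <<'E'
from h import *
I,D=snapshot("side");cv2.imwrite("pics/pressed.png",cv2.resize(I[130:220,280:370,::-1],(500,500),interpolation=cv2.INTER_CUBIC))
E
```

```text
11.85 [8.0276 0.1828] [0.2274 0.    ]
```

View pics/pressed.png

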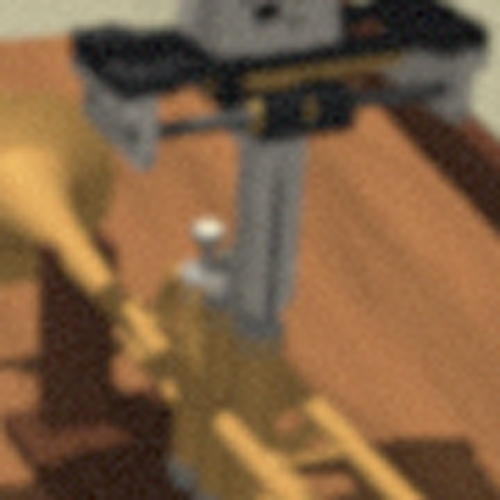

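The force rose from 6.4 to 8.0 N with no further travel at z = 0.1828, which means the cap is on the rim. The picture shows the fingers pressing the button down at about (258,330), with the far neighbour still up at (207,230). Handing in.

```bash
python3 -c "
from bench import *
print(close_job())"
```

```text
the job is handed in; nothing more can be done
None
```

The valve is in the open casing with its button held fully down (cap on the rim) at about 8 N, and the job was handed in at about 12 s of the 51 s allowed; nothing else was touched as far as I could see, though I ran no final check on the pot, harmonica, capo or drawer.

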